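# Feed the slim carton through the chute flap

## Robot

A 6-joint arm with a two-finger parallel gripper is mounted at the origin on a cart in front of the work surface, level with it; the furniture and walls round the work are solid. World frame = base frame: x ahead of the robot, y to its left, z up, the work surface at z = 0. Lengths are in mm, angles in rad, forces in N, time in s.
With the tool pointing down it reaches from about 350 to 975 mm from the base axis. Payload 4.9 kg.
Tool frame: the origin (TCP) lies on the centre line of the jaws, within the pads' length; the fingertips stand ctrl.finger_overhang ahead of it and the grasp point (between the pads) lies 5 mm behind it (ctrl.finger_overhang is the distance from the TCP to the fingertips, in mm); x points along the fingers, y is the direction in which the jaws open and shut, and the axes are right-handed (so a half turn about x gives the same grasp; the last joint's range is limited). The gripper opens to 85 mm and grips with 20 to 120 N. Pads are 22 mm wide; open, the fingers measure 114 mm over their backs; the gripper's body (76 mm by 85 mm) begins 54 mm behind the grasp point. The pads swing forward as they close: fully open they stand 13 mm farther back than shut.
Start: joints at [1.064, 0.053, 1.613, -0, 1.476, -0.119], TCP at [236.334, 578.574, 245.304] pointing down, gripper open.
Joint ranges: [-3.01, 3.01], [-1.01, 2.22], [0.06, 2.58], [-1.02, 4.17], [0.09, 2.62], [-3.14, 3.14]. Speed limits (rad/s): [2.57, 2.57, 3.14, 3.14, 3.14, 3.14].

## Interface

Orientations are given as a unit quaternion [x, y, z, w].
In Python, from cell import ctrl gives the robot as it stands.
- The arm moves only by the shell command python3 -m crank 'ROWS' [FORCE]. ROWS is JSON, a list of rows, each a list of 5 numbers: the closure, from -1 (fully open) to 1 (shut), then the shift along the world's x, y, z in mm, then the turn about the world's z in rad. In form: [[claw, tx, ty, tz, spin], ...]. A call has 1 to 12 rows; each row shifts and turns the commanded pose from where the row before left it; what a row does not reach is not made up. A row lasts 1/12 s, in which the tool goes at most 41.7 mm and 7.16 degrees, less where a joint would pass 70% of its speed; a pose out of reach is approached as far as the arm can. A call with a gripper value outside its range is refused whole. The fingers move at their own pace and stop on an object; FORCE is the grip in N (left out, the last holds). Time passes only in rows, so rows that do not move let the fingers close. It gives the time, the measured TCP pose, the force and the opening at its end, in the units of the state.
- ctrl.observe(): the state, without advancing time (a new reading comes with each control period).
- ctrl.snapshot(name): name is "scene" or "top"; returns a dict with "pixels" (420x560x3 uint8, red, green, blue), "mtx" (3x3 intrinsics, pixels), "origin" and "orientation" of the camera in the world. Camera axes: x right, y up, looking along -z (the intrinsics and any distortion apply to the point x, -y, -z); pixel columns grow to the right and rows downward; lengths in mm; the calibration is good to about 2 mm. A picture is of the moment at which its call begins. There is no depth.
- ctrl.hand_in(): hands the job in, once; it reports no verdict.
The state is a dict: "time_s": time; "q": joint angles; "dq": joint speeds; "effort": joint torques, N m; "position": TCP position; "orientation": TCP orientation; "ft_force": force on the tool from outside, world axes, zero at the start; "moment": the same for the moment, N m; "width": finger opening in mm.
Only numpy, scipy, OpenCV 4.12 (cv2) and the standard library are available. Lean on these libraries where they do the work, as an engineer would, in place of code of your own. Each camera call takes 0.05 s, during which the arm holds its last target. There are 200 camera calls.

## Task

Without gripping or lifting it, push the slim carton on the raised deck with your fingertips: first sideways until it lies square and centred in front of the throat, then endways so that its end swings the hanging flap open, and keep pushing until it has gone right through and slid down the ramp to the end stop. Then draw back so that the flap hangs shut again. Leave the cube carton, the white jar and the small tape roll where they stand.

Things in the scene. Friction and masses are not known exactly. Their poses are not given: they have to be found in the camera images.
- chute: Feed chute of grey and bare sheet metal, fixed on the bench: flat deck, then a throat with a hanging flap, then a ramp down. Origin on the bench top, below the middle of the lip (end of the deck); x level in the push direction (deck, flap, ramp), y to the left of it, z up. Points below are in its frame, mm.
- deck_end (a point): Middle of the deck's open rear end, x -215, on its top face (z 110). Axes as chute. The deck runs from here to the lip, 190 wide; its side edges stand only 4 above it. At its front, x -5 to 0, stops 16 high close it on both sides of the throat.
- lip (a point): Middle of the lip, x 0, on the deck's top face (z 110). The throat, x -5 to 25, is 72 wide between upright cheeks; low guides (16 high) flare from y +-36 at x -5 to +-44 at x -18. Cheeks and the header bar over the throat (x 4 to 20, z 157 to 164) are fixed and 54 higher than the deck.
- ramp_end (a point): Middle of the ramp's foot at the end stop, x 170, z 6. The ramp falls evenly from the lip to here, 76 wide between its sides. Deck and ramp are smooth sheet metal: the carton tips over the lip and slides down to the stop by itself once most of it is past the lip, at the latest when its rear end is pushed up to the lip.
- flap (a joint): Light sheet-metal flap, polished, 66 mm wide, 41 mm long, 3 mm thick, 25 g, hinged along its top edge just under the header, 12 mm past the lip and 44 mm above the deck. 0 rad = hanging shut (it cannot swing towards the deck); grows to 1.6 as its lower edge swings away from the deck over the ramp. It falls shut by its own weight and takes less than 1 N to open.
- flap_edge (a point): Middle of the flap's lower edge, 3 mm above deck height when shut.
- carton_center (a point): Centre of the loose slim carton (box 50 x 140 x 22 mm, about 50 g) that lies flat on the deck, to the left of the middle line (+y of the chute, the side nearer the robot) and a little askew; its y axis runs along its 140 mm length and points roughly in the push direction at the start, z up.
- cube_carton: Bystander: cube-shaped carton, 62 x 60 x 61 mm, on the bench between chute and robot. Origin at the centre of its underside.
- screw_jar: Bystander: plain white round jar with a lid, 64 mm across and 66 mm high, on the bench. Origin at the centre of its underside.
- small_tape: Bystander: small roll of tape lying flat, 60 mm across, 18 mm high, on the bench. Origin at the centre of its underside.

How it is judged (in metres and radians):
On the way, in this order (a step that is already met when the one before it is completed fails the run):
1. the carton lies lined up on the deck in front of the throat: within 12 mm of the middle line and square to within 0.15 rad, before its front end enters (y of carton_center in the frame of chute between -0.012 and 0.012 m and angle between the y axis of carton_center and the x axis of chute, either way round below 0.15 rad and x of carton_center in the frame of chute below -0.07 m), for 0.1 s.
2. the carton, lying on the deck, holds the flap open with its front end through the throat (value of joint flap above 0.4 rad and x of carton_center in the frame of chute between -0.065 and 0.06 m), for 0.1 s.
At the end, for the whole second after the job is handed in: The carton lies at rest on the ramp with its centre 90 to 170 mm past the lip (104 mm when it touches the end stop), less than 80 mm above the bench and within 30 mm of the middle line, and the flap hangs shut (under 0.08 rad) (x of carton_center in the frame of chute between 0.09 and 0.17 m and y of carton_center in the frame of chute between -0.03 and 0.03 m and z of carton_center in the frame of chute below 0.08 m and linear speed of carton below 0.02 m/s and value of joint flap below 0.08 rad).
It fails at once if the carton is lifted (its centre more than 20 mm above where it lies on the deck) (z of carton_center in the frame of chute above 0.141 m).
It fails at once if a bystander is moved more than 20 mm (distance of any of cube_carton, screw_jar, small_tape from where it was at the start of the episode above 0.02 m).
It also fails if it takes over 58 s, if anything falls off the work surface, if the arm or the gripper's body presses on something with over 40 N, if the wrist force passes 120 N, or if a joint passes its speed limit or range.

## Working session

There is one attempt and no reset: what is moved stays moved. The work goes in short steps, Python scripts to look and compute and a shell command to move; the robot and the scene stay as the last step left them, time stands still between calls to the robot, and variables do not carry over. Pictures are saved under pics/ and viewed, about 8 in all and at most 12, crops included, and the job is handed in when it is done.

```bash
mkdir -p pics
cat > h.py <<'E'
import numpy as np, cv2
from cell import ctrl
from scipy.spatial.transform import Rotation as R
def snap(cam,name,up=1):
    s=ctrl.snapshot(cam); cv2.imwrite(f'pics/{name}.png',cv2.cvtColor(np.array(s['pixels']),cv2.COLOR_RGB2BGR))
    np.savez(f'pics/{name}.npz',K=s['mtx'],o=s['origin'],q=s['orientation']); return s
def ray(name,u,v,z):
    d=np.load(f'pics/{name}.npz');K=d['K'];p=np.linalg.inv(K)@[u,v,1]
    r=R.from_quat(d['q']).as_matrix() if d['q'].shape==(4,) else d['q']
    w=r@[p[0],-p[1],-p[2]];o=d['o'];return o+w*(z-o[2])/w[2]
def proj(name,P):
    d=np.load(f'pics/{name}.npz');r=R.from_quat(d['q']).as_matrix() if d['q'].shape==(4,) else d['q']
    c=(np.atleast_2d(P)-d['o'])@r; c=c*[1,-1,-1]; p=c@d['K'].T; return p[:,:2]/p[:,2:]
E
python3 - <<'E'
from h import *
for c in('scene','top'):
    s=snap(c,c+'0'); print({k:v for k,v in s.items() if k!='pixels'})
print(ctrl.finger_overhang, ctrl.observe())
E
```

```text
{'mtx': array([[393.72145727,   0.        , 279.84419408],
       [  0.        , 393.72145727, 218.52232574],
       [  0.        ,   0.        ,   1.        ]]), 'origin': array([ 115.28671409, -802.45244892,  864.22978328]), 'orientation': array([ 0.3628838 , -0.09910935, -0.21944824,  0.90018618])}
{'mtx': array([[440.27054223,   0.        , 281.77185743],
       [  0.        , 440.27054223, 213.92549534],
       [  0.        ,   0.        ,   1.        ]]), 'origin': array([ 254.57418105, -176.71279778, 1035.53935682]), 'orientation': array([ 0.07846048, -0.0711471 , -0.68833307,  0.71762081])}
14.0 {'time_s': 0.1, 'q': array([ 1.06401821e+00,  5.32749950e-02,  1.61412936e+00, -3.00255944e-07,
        1.47598644e+00, -1.19044731e-01]), 'dq': array([-0.00034867, -0.00207673, -0.00464819, -0.0003457 ,  0.00207716,
        0.00027034]), 'effort': array([ 7.37916016e-04, -3.94902134e+01, -3.71365142e+01, -1.47606884e-04,
        3.83431165e-03, -2.47901147e-05]), 'position': array([236.07692407, 578.13450416, 244.21208168]), 'orientation': array([ 0.1356224 ,  0.69405561, -0.13683219,  0.69366442]), 'ft_force': array([0.08342978, 0.08153575, 0.19652807]), 'moment': array([ 0.04782499, -0.01324075,  0.00803087]), 'width': 85.25734085626253}
```

View pics/top0.png

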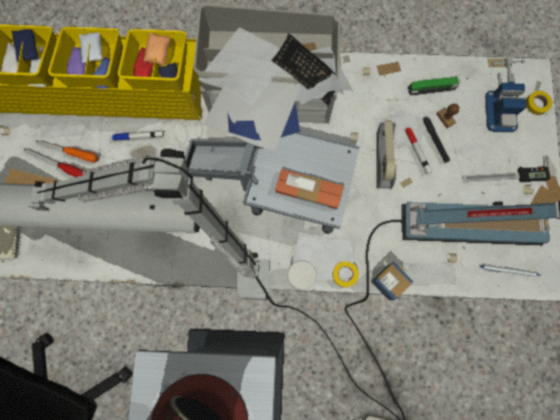

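View pics/scene0.png

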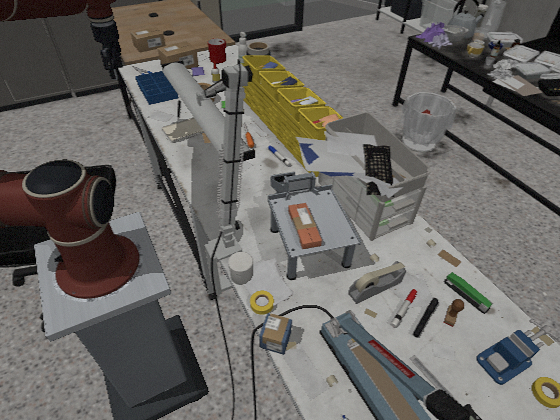

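The top view shows the chute with its ramp to the left (push direction is image-left). The orange carton is at about (310,187), and a lamp post is clamped near (255,265). Next I'll zoom in.

Run:
```python
import cv2
a=cv2.imread('pics/top0.png')[110:300,150:420]; cv2.imwrite('pics/top0c.png',cv2.resize(a,(800,563),interpolation=cv2.INTER_CUBIC))
a=cv2.imread('pics/scene0.png')[50:350,180:400]; cv2.imwrite('pics/scene0c.png',cv2.resize(a,(440,600),interpolation=cv2.INTER_CUBIC))
```

```text
(no output)
```

View pics/top0c.png

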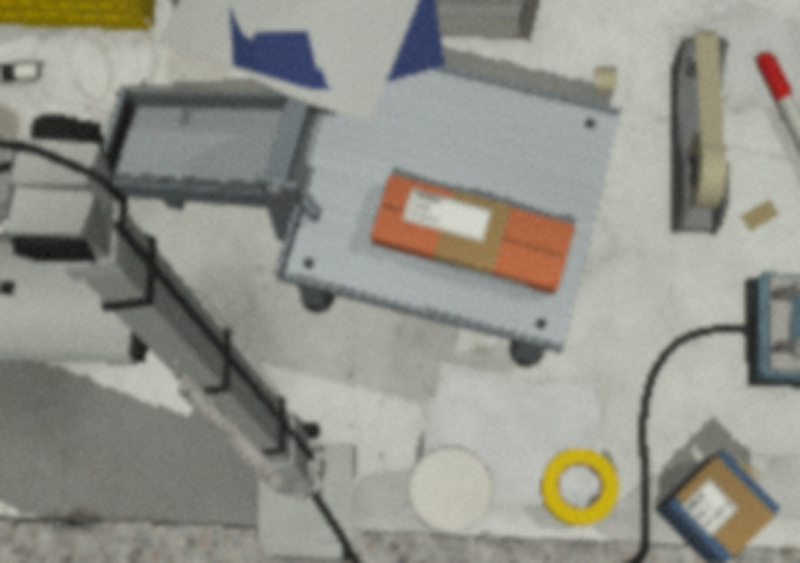

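View pics/scene0c.png

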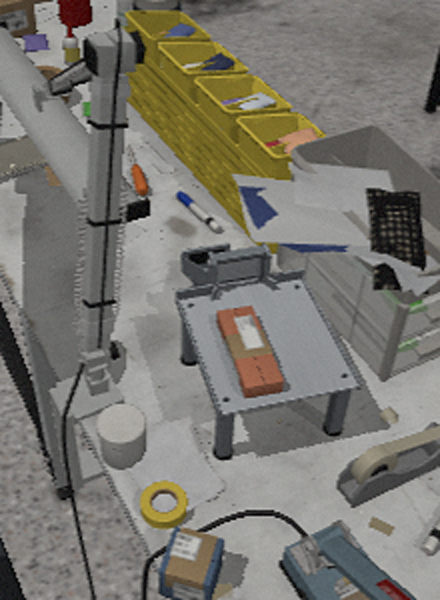

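```bash
cat >> h.py <<'E'
T=lambda u,v:(150+u/2.963,110+v/2.963)
S=lambda u,v:(180+u/2,50+v/2)
def chute(p,P):
    c,s=np.cos(p[2]),np.sin(p[2]);P=np.atleast_2d(P).astype(float)
    return np.c_[p[0]+c*P[:,0]-s*P[:,1],p[1]+s*P[:,0]+c*P[:,1],P[:,2]]
def tri(n1,u1,n2,u2):
    from scipy.optimize import least_squares
    r=least_squares(lambda X:np.r_[proj(n1,X)[0]-u1,proj(n2,X)[0]-u2],[400,0,100]);return r.x.round(0),r.fun.round(1)
E
python3 - <<'E'
from h import *
from scipy.optimize import least_squares
Pt=[(-215,95,114),(-215,-95,114),(-5,95,126)];ut=np.array([T(562,350),T(619,107),T(281,276)])
Ps=[(-215,95,114),(-215,-95,114),(-5,95,126),(-5,-95,126)];us=np.array([S(223,412),S(358,388),S(178,291),S(304,271)])
f=lambda p:np.r_[(proj('top0',chute(p,Pt))-ut).ravel(),(proj('scene0',chute(p,Ps))-us).ravel()]
x0=ray('top0',*T(300,170),110)
r=least_squares(f,[x0[0],x0[1],1.6],x_scale=[10,10,.1]);p=r.x;print('chute',p,r.fun.round(1));np.save('chute.npy',p)
c=np.array([ray('top0',*T(*q),132) for q in[(395,170),(575,220),(556,292),(372,243)]])
def inv(P):
    d=P[:,:2]-p[:2];co,s=np.cos(p[2]),np.sin(p[2]);return np.c_[d@[co,s],d@[-s,co]]
print('carton world',c.round(0).tolist(),'in chute',inv(c).round(1).tolist(),inv(c).mean(0))
print('post base',tri('top0',T(300,480),'scene0',S(97,385)),'top',tri('top0',T(60,225),'scene0',S(110,40)))
for n,q,z in[('jar',(450,488),66),('tape',(580,487),18),('cube',(725,510),61),('jar..',(450,488),66)]:print(n,ray('top0',*T(*q),z).round(0))
print('box corner',tri('top0',T(335,115),'scene0',S(330,247)))
a,b=cv2.imread('pics/top0.png'),cv2.imread('pics/scene0.png')
for im,n in((a,'top0'),(b,'scene0')):
    for Q in([(-215,95,110),(-215,-95,110),(0,-95,110),(0,95,110)],[(0,36,164),(0,-36,164),(25,-36,164),(25,36,164)],[(0,38,110),(170,38,6),(170,-38,6),(0,-38,110)]):
        cv2.polylines(im,[np.int32(proj(n,chute(p,Q)).round())],True,(0,0,255),1)
o=np.hstack([cv2.resize(a[110:260,150:400],None,fx=1.6*1.2,fy=1.6*1.2),cv2.resize(b[150:300,220:380],None,fx=1.92,fy=1.92)])
cv2.imwrite('pics/ov.png',o);print(o.shape)
E
```

```text
chute [566.65563494 -98.78841182   1.35391564] [ 0.6 -0.3  1.  -0.  -0.1 -1.2 -2.8  0.6  1.9 -2.2 -1.4  0.7 -0.  -0.3]
carton world [[551.0, -162.0, 132.0], [519.0, -293.0, 132.0], [465.0, -280.0, 132.0], [496.0, -148.0, 132.0]] in chute [[-65.2, 1.5], [-199.9, 5.0], [-198.9, 60.1], [-63.3, 58.6]] [-131.80704886   31.31249026]
post base (array([337., -97.,  15.]), array([ 0.3, -1.2, -1.5,  0.3])) top (array([413., -18., 468.]), array([ 1. , -3.3, -5.4,  1.5]))
jar [ 329. -212.   66.]
tape [ 338. -314.   18.]
cube [ 322. -415.   61.]
jar.. [ 329. -212.   66.]
box corner (array([ 621., -129.,  157.]), array([  6. , -17. , -22.1,   8.2]))
(288, 787, 3)
```

View pics/ov.png

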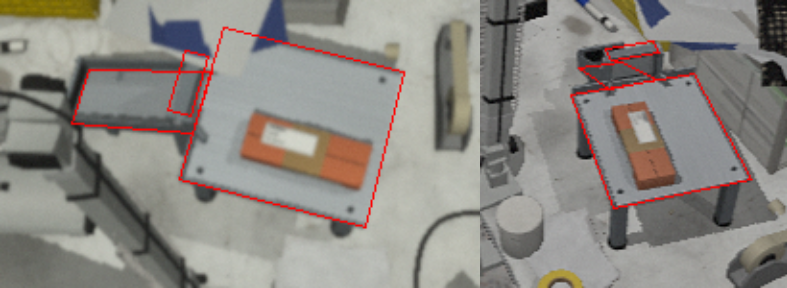

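The overlay fits the deck well, but the throat looks a few pixels off. I'll check it in a zoom.

```bash
cat > z.py <<'E'
from h import *
def zoom(nt,ns,out,p,rt=(125,185,185,270),rs=(165,215,265,350),k=5,extra=[]):
    o=[]
    for n,(r0,r1,c0,c1) in((nt,rt),(ns,rs)):
        if n is None: continue
        im=cv2.resize(cv2.imread(f'pics/{n}.png')[r0:r1,c0:c1],None,fx=k,fy=k,interpolation=cv2.INTER_CUBIC)
        L=[[(0,36,164),(0,-36,164)],[(4,36,164),(20,36,164),(20,-36,164),(4,-36,164),(4,36,164)],[(-18,44,126),(-5,36,126),(-5,95,126)],[(-18,-44,126),(-5,-36,126),(-5,-95,126)],[(25,38,110),(170,38,6),(170,-38,6),(25,-38,110)]]+extra
        for Q in L: cv2.polylines(im,[np.int32(((proj(n,chute(p,Q))-[c0,r0]+.5)*k).round())],False,(0,0,255),1)
        o.append(im)
    w=max(i.shape[1] for i in o);o=[cv2.copyMakeBorder(i,0,2,0,w-i.shape[1],0) for i in o]
    im=np.vstack(o);cv2.imwrite(f'pics/{out}.png',im);print(im.shape)
E
python3 - <<'E'
from z import *
zoom('top0','scene0','zz',np.load('chute.npy'),k=5)
E
```

```text
(554, 425, 3)
```

View pics/zz.png

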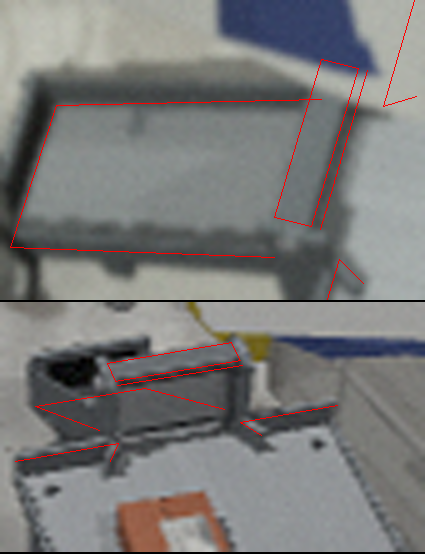

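Header, guides and stops agree to about 2–3 mm. The lamp post and tube lie along the arm's path, so I need their 3D geometry.

Run:
```python
from h import *
a=cv2.imread('pics/top0.png')[140:310,0:290];b=cv2.imread('pics/scene0.png')[40:270,100:280]
a=cv2.resize(a,None,fx=1.55,fy=1.55,interpolation=2);b=cv2.resize(b,None,fx=1.8,fy=1.8,interpolation=2)
o=np.zeros((max(a.shape[0],b.shape[0]),a.shape[1]+b.shape[1],3),np.uint8);o[:a.shape[0],:a.shape[1]]=a;o[:b.shape[0],a.shape[1]:]=b
cv2.imwrite('pics/lamp.png',o);print(o.shape,a.shape)
q=ctrl.observe()['orientation'];print(R.from_quat(q).as_matrix().round(2))
# vertical post candidates
for x,y in((337,-97),):
    print(proj('top0',[(x,y,z) for z in(0,200,400,500,600)]).round(0).tolist(),proj('scene0',[(x,y,z) for z in(0,200,400,500,600)]).round(0).tolist())
```

```text
(414, 774, 3) (264, 450, 3)
[[-0.    0.38  0.93]
 [-0.    0.93 -0.38]
 [-1.   -0.   -0.  ]]
[[252.0, 271.0], [244.0, 263.0], [232.0, 248.0], [222.0, 238.0], [209.0, 222.0]] [[227.0, 246.0], [221.0, 194.0], [213.0, 125.0], [208.0, 80.0], [201.0, 26.0]]
```

View pics/lamp.png

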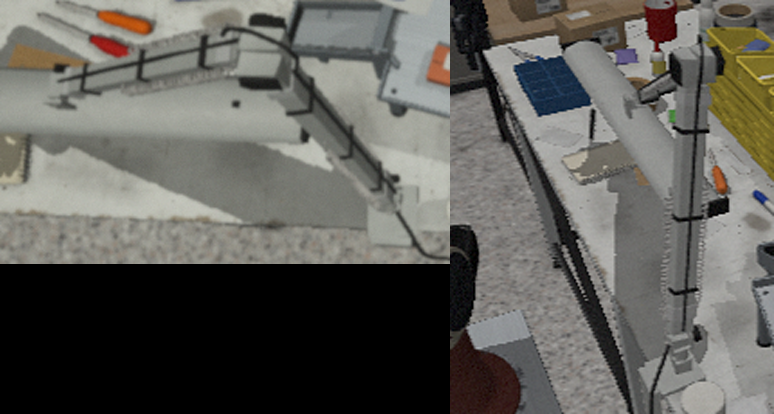

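```bash
python3 -m crank '[[-1,0,0,40,0],[-1,0,0,40,0],[-1,0,0,40,0],[-1,0,0,40,0],[-1,0,0,40,0],[-1,0,0,40,0],[-1,0,0,40,0],[-1,0,0,40,0],[-1,0,0,0,0]]'
python3 -c "
from h import *
o=ctrl.observe();print(o['q'].round(3),o['position'].round(1),ctrl.finger_overhang)"
python3 -m crank '[[-1,36,-20,0,0.03],[-1,36,-20,0,0.03],[-1,36,-20,0,0.03],[-1,36,-20,0,0.03],[-1,36,-20,0,0.03],[-1,36,-20,0,0.02],[-1,0,0,0,0]]'
python3 -c "
from h import *
o=ctrl.observe();print(o['q'].round(3),o['position'].round(1),ctrl.finger_overhang)"
```

```text
time_s: 0.85
position: [236.2, 578.3, 575.6]
orientation: [0.141, 0.692, -0.131, 0.695]
ft_force: [0.7, 0.0, 1.6]
width: 85.2
[ 1.064  0.059  1.065 -0.     2.003 -0.119] [236.2 578.3 575.6] 14.0
time_s: 1.43
position: [458.0, 455.0, 562.3]
orientation: [0.078, 0.703, -0.081, 0.702]
ft_force: [-0.5, 0.3, -0.0]
width: 85.5
[ 0.668  0.112  1.031 -0.003  2.002 -0.678] [458.  455.  562.3] 14.0
```

```bash
python3 -m crank '[[-1,0,-39,0,0],[-1,0,-39,0,0],[-1,0,-39,0,0],[-1,0,-39,0,0],[-1,0,-39,0,0],[-1,0,-39,0,0],[-1,0,-39,0,0],[-1,0,-39,0,0],[-1,0,-39,0,0],[-1,0,-39,0,0],[-1,0,-39,0,0],[-1,0,-39,0,0]]'
python3 -m crank '[[-1,2,-39,0,0],[-1,2,-39,0,0],[-1,2,-39,0,0],[-1,2,-39,0,0],[-1,0,-43,0,0],[-1,0,0,0,0],[-1,0,0,0,0],[-1,0,0,0,0]]'
python3 -c "
from h import *
o=ctrl.observe();print(o['q'].round(3),o['position'].round(1),R.from_quat(o['orientation']).as_matrix().round(3).tolist())"
```

```text
time_s: 2.43
position: [451.7, -10.8, 564.8]
orientation: [0.077, 0.703, -0.077, 0.703]
ft_force: [0.8, -0.3, 0.4]
width: 85.3
time_s: 3.1
position: [460.3, -206.8, 564.9]
orientation: [0.077, 0.703, -0.077, 0.703]
ft_force: [0.3, 0.6, -0.6]
width: 85.4
[-0.57  -0.218  1.344  0.     2.017 -1.923] [ 460.3 -206.8  564.9] [[-0.001, 0.216, 0.976], [0.001, 0.976, -0.216], [-1.0, 0.001, -0.001]]
```

```bash
python3 -m crank '[[-1,6,-5,-38,0],[-1,0,0,-39,0],[-1,0,0,-39,0],[-1,0,0,-39,0],[-1,0,0,-39,0],[-1,0,0,-39,0],[-1,0,0,-39,0],[-1,0,0,-39,0],[-1,0,0,-39,0],[-1,0,0,-30,0],[-1,0,0,0,0],[-1,0,0,0,0]]'
python3 - <<'E'
from z import *
p=np.load('chute.npy');o=ctrl.observe();print(o['q'].round(3),o['position'].round(1))
snap('scene','scene1');snap('top','top1')
a=cv2.imread('pics/scene1.png')[30:320,150:420];b=cv2.imread('pics/top1.png')[90:310,160:400]
a=cv2.resize(a,None,fx=1.5,fy=1.5);b=cv2.resize(b,None,fx=1.6,fy=1.6);o=np.zeros((435,405+384,3),np.uint8);o[:a.shape[0],:405]=a;o[:b.shape[0],405:]=b;cv2.imwrite('pics/v1.png',o)
E
```

```text
time_s: 4.1
position: [465.9, -210.2, 184.4]
orientation: [0.077, 0.704, -0.076, 0.702]
ft_force: [0.5, 0.3, 0.0]
width: 85.3
[-0.57  -0.176  1.935  0.     1.386 -1.925] [ 465.9 -210.2  184.4]
```

View pics/v1.png

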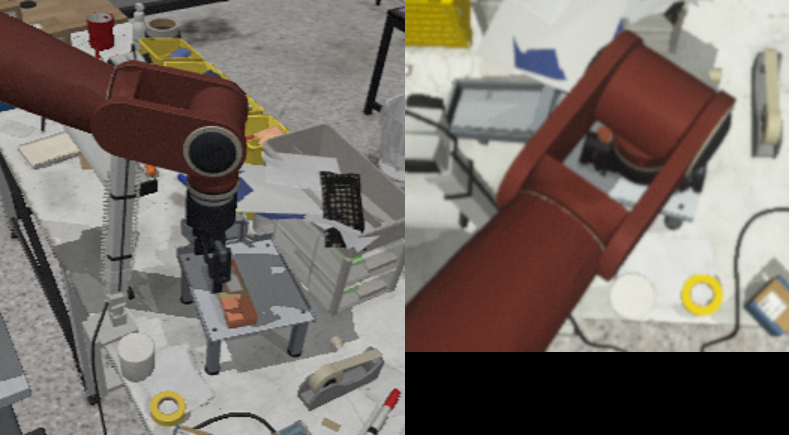

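Run:
```python
from h import *
X=ctrl.observe()['position'];q1=-.57;d=np.array([np.cos(q1),np.sin(q1)]);l=np.array([-d[1],d[0]])
print('wrist scene target',(150+213/1.5,30+150/1.5),'top fork centre',(160+260/1.6,90+120/1.6),'forearm mid top',(160+85/1.6,90+270/1.6))
for z in(350,400,450,500,550): print(z,proj('scene1',[X[0],X[1],z]).round(0),proj('top1',[X[0],X[1],z]).round(0))
# forearm direction candidates
for z in(450,500,550,600,650):
  for back in(200,300): print(z,back,proj('top1',np.r_[X[:2]-back*d,z]).round(0),proj('top1',np.r_[X[:2]-back*d-74*l,z]).round(0),proj('scene1',np.r_[X[:2]-back*d,z]).round(0))
```

```text
wrist scene target (292.0, 130.0) top fork centre (322.5, 165.0) forearm mid top (213.125, 258.75)
350 [[292. 156.]] [[312. 175.]]
400 [[293. 137.]] [[314. 166.]]
450 [[294. 115.]] [[316. 154.]]
500 [[295.  92.]] [[319. 141.]]
550 [[297.  66.]] [[322. 125.]]
450 200 [[231. 272.]] [[277. 304.]] [[194. 109.]]
450 300 [[185. 336.]] [[231. 371.]] [[145. 106.]]
500 200 [[226. 268.]] [[276. 304.]] [[190.  86.]]
500 300 [[175. 338.]] [[226. 376.]] [[139.  83.]]
550 200 [[220. 264.]] [[275. 304.]] [[186.  60.]]
550 300 [[164. 341.]] [[220. 384.]] [[132.  57.]]
600 200 [[213. 259.]] [[274. 303.]] [[182.  31.]]
600 300 [[150. 345.]] [[212. 393.]] [[125.  28.]]
650 200 [[204. 253.]] [[273. 302.]] [[177.  -1.]]
650 300 [[132. 350.]] [[202. 404.]] [[117.  -4.]]
```

```bash
python3 -m crank '[[-1,0,0,-30,0],[-1,0,0,-20,0],[-1,0,0,0,0],[-1,0,0,-3,0],[-1,0,0,0,0]]'; python3 -m crank '[[-1,0,0,-3,0],[-1,0,0,0,0]]';  python3 -m crank '[[-1,0,0,-2,0],[-1,0,0,0,0]]'
```

```text
time_s: 4.62
position: [467.8, -212.8, 134.9]
orientation: [0.076, 0.702, -0.077, 0.704]
ft_force: [0.4, 0.1, -0.2]
width: 85.4
time_s: 4.78
position: [467.2, -212.6, 130.9]
orientation: [0.076, 0.702, -0.077, 0.704]
ft_force: [-0.5, 0.3, -0.5]
width: 85.6
time_s: 4.95
position: [466.5, -212.2, 127.6]
orientation: [0.077, 0.703, -0.077, 0.703]
ft_force: [-0.9, -0.0, 0.7]
width: 85.2
```

```bash
for i in 1; do python3 -m crank '[[-1,0,0,-2,0],[-1,0,0,0,0],[-1,0,0,0,0]]'; done; python3 -m crank '[[-1,0,0,-2,0],[-1,0,0,0,0],[-1,0,0,0,0]]'; python3 -m crank '[[-1,0,0,-2,0],[-1,0,0,0,0],[-1,0,0,0,0]]'
```

```text
time_s: 5.2
position: [466.2, -212.0, 125.1]
orientation: [0.077, 0.703, -0.077, 0.703]
ft_force: [-0.1, 0.3, 0.8]
width: 85.4
time_s: 5.45
position: [466.2, -212.0, 123.1]
orientation: [0.077, 0.703, -0.077, 0.703]
ft_force: [0.5, -0.2, 0.4]
width: 85.8
time_s: 5.7
position: [466.2, -212.0, 121.1]
orientation: [0.077, 0.703, -0.077, 0.703]
ft_force: [0.1, -0.5, -0.5]
width: 85.5
```

```bash
python3 -m crank '[[-1,2.9,-0.65,0,0],[-1,2.9,-0.65,0,0],[-1,2.9,-0.65,0,0],[-1,2.9,-0.65,0,0],[-1,2.9,-0.65,0,0],[-1,2.9,-0.65,0,0],[-1,2.9,-0.65,0,0],[-1,2.9,-0.65,0,0],[-1,2.9,-0.65,0,0],[-1,2.9,-0.65,0,0],[-1,0,0,0,0]]'
python3 - <<'E'
from z import *
p=np.load('chute.npy');snap('scene','scene2');snap('top','top2')
X=ctrl.observe()['position'];d=X[:2]-p[:2];c,s=np.cos(p[2]),np.sin(p[2]);print('tcp chute',d@[c,s],d@[-s,c])
ex=[[(-201,0,110),(-5,0,110)]]
zoom(None,'scene2','v2',p,rs=(165,285,240,370),k=4.6,extra=ex)
E
```

```text
time_s: 6.62
position: [495.9, -218.7, 121.4]
orientation: [0.077, 0.703, -0.077, 0.703]
ft_force: [-0.2, 1.0, 0.7]
width: 85.1
tcp chute -132.32058429808592 43.78579366204735
(554, 598, 3)
```

View pics/v2.png

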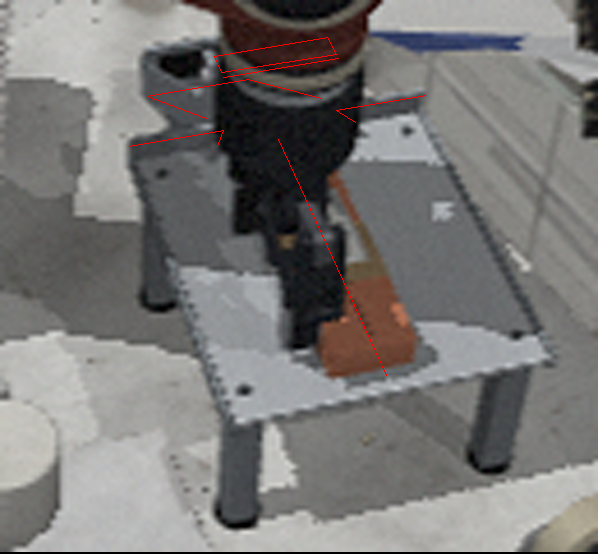

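```bash
python3 -m crank '[[-1,2.6,-0.57,0,0],[-1,2.6,-0.57,0,0],[-1,2.6,-0.57,0,0],[-1,0,0,0,0],[-1,0,0,0,0]]'
python3 -m crank '[[-1,-8,2,0,0],[-1,-10,2,0,0],[-1,0,0,40,0],[-1,0,-10,30,0],[-1,10,-38,0,0],[-1,10,-38,0,0],[-1,10,-38,0,0],[-1,10,-38,0,0],[-1,0,0,0,0]]'
python3 - <<'E'
from z import *
p=np.load('chute.npy');snap('scene','scene3');snap('top','top3')
X=ctrl.observe()['position'];d=X[:2]-p[:2];c,s=np.cos(p[2]),np.sin(p[2]);print('tcp chute',d@[c,s],d@[-s,c],X)
b=lambda z,y:[(-202,y-25,z),(-62,y-25,z),(-62,y+25,z),(-202,y+25,z),(-202,y-25,z)]
zoom('top3','scene3','v3',p,rt=(130,220,225,370),rs=(165,265,255,365),k=3.1,extra=[b(132,0)])
E
```

```text
time_s: 7.13
position: [503.3, -220.4, 121.4]
orientation: [0.077, 0.703, -0.077, 0.703]
ft_force: [0.7, -0.4, 0.3]
width: 85.8
time_s: 7.88
position: [524.4, -383.7, 190.5]
orientation: [0.078, 0.703, -0.079, 0.703]
ft_force: [-0.5, 1.1, -0.0]
width: 85.3
tcp chute -282.93544505357397 -18.730644007105823 [ 524.06418046 -379.12619218  190.51390452]
(593, 450, 3)
```

View pics/v3.png

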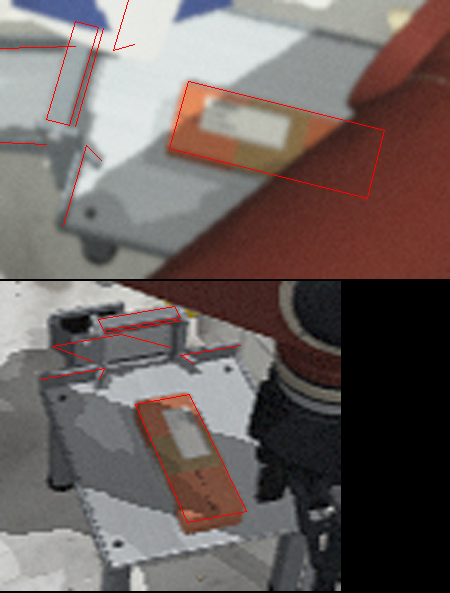

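```bash
python3 -m crank '[[-1,-18.3,4,0,0],[-1,0,0,-30,0],[-1,0,0,-30,0],[-1,0,0,-10,0],[-1,0,0,0,0],[-1,0,0,0,0]]'
python3 - <<'E'
from z import *
p=np.load('chute.npy')
o=ctrl.observe();X=o['position'];d=X[:2]-p[:2];c,s=np.cos(p[2]),np.sin(p[2]);print('tcp chute',d@[c,s],d@[-s,c],X,o['q'].round(3))
E
```

```text
time_s: 8.48
position: [506.6, -373.3, 121.4]
orientation: [0.077, 0.703, -0.076, 0.703]
ft_force: [0.7, -0.0, 0.5]
width: 85.1
tcp chute -281.0061961656434 -0.3854153418818669 [ 506.56386195 -373.29453133  121.44878863] [-0.753  0.167  1.704  0.     1.272 -2.107]
```

```bash
python3 -m crank '[[-1,1.72,7.81,0,0],[-1,1.72,7.81,0,0],[-1,1.72,7.81,0,0],[-1,1.72,7.81,0,0],[-1,1.72,7.81,0,0],[-1,1.72,7.81,0,0],[-1,1.72,7.81,0,0],[-1,1.72,7.81,0,0],[-1,1.72,7.81,0,0],[-1,1.72,7.81,0,0],[-1,0,0,0,0]]'
python3 - <<'E'
from z import *
p=np.load('chute.npy');snap('scene','scene4');snap('top','top4')
o=ctrl.observe();X=o['position'];d=X[:2]-p[:2];c,s=np.cos(p[2]),np.sin(p[2]);print('tcp chute',d@[c,s],d@[-s,c],X[2],o['q'].round(3))
b=lambda z,y:[(-144,y-25,z),(-4,y-25,z),(-4,y+25,z),(-144,y+25,z),(-144,y-25,z)]
zoom('top4','scene4','v4',p,rt=(130,225,160,370),rs=(165,255,255,365),k=3.2,extra=[b(132,0)])
E
```

```text
time_s: 9.4
position: [524.2, -294.5, 121.0]
orientation: [0.077, 0.703, -0.076, 0.703]
ft_force: [-0.4, -0.3, -0.6]
width: 85.6
tcp chute -201.48047711043108 -0.6642240433037543 120.95034572008556 [-0.637  0.105  1.773 -0.     1.264 -1.991]
(596, 672, 3)
```

View pics/v4.png

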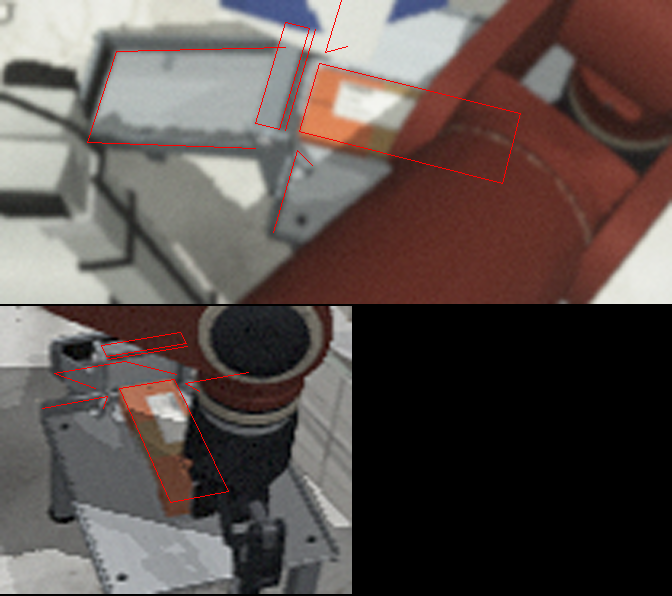

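```bash
python3 -m crank '[[-1,1.72,7.81,0,0],[-1,1.72,7.81,0,0],[-1,1.72,7.81,0,0],[-1,1.72,7.81,0,0],[-1,1.72,7.81,0,0],[-1,0,0,0,0],[-1,0,0,0,0]]'
python3 -m crank '[[-1,2.4,10.7,0,0],[-1,6.2,28.3,0,0],[-1,0,0,0,0],[-1,0,0,0,0]]'
python3 - <<'E'
from z import *
p=np.load('chute.npy');snap('scene','scene5');snap('top','top5')
o=ctrl.observe();X=o['position'];d=X[:2]-p[:2];c,s=np.cos(p[2]),np.sin(p[2]);print('tcp chute',d@[c,s],d@[-s,c],X[2],o['q'].round(3),o['effort'].round(1))
for n in('top4','top5','scene4','scene5'):
    h=cv2.cvtColor(cv2.imread(f'pics/{n}.png'),cv2.COLOR_BGR2HSV);m=cv2.inRange(h,(4,120,120),(16,255,255))
    m[:130]=0;m[:,:180]=0;m[235:]=0;m[:,345:]=0
    k,l,st,ce=cv2.connectedComponentsWithStats(m);i=st[1:,4].argsort()[::-1][:3]+1;print(n,st[i].tolist(),ce[i].round(0).tolist())
for q in[(0,0,121),(20,0,121),(60,0,85),(104,0,58)]:print(q,proj('top5',chute(p,q)).round(0),proj('scene5',chute(p,q)).round(0))
E
```

```text
time_s: 10.08
position: [532.8, -256.5, 121.3]
orientation: [0.076, 0.703, -0.077, 0.703]
ft_force: [-0.2, -0.6, -0.0]
width: 85.3
time_s: 10.42
position: [541.4, -217.0, 121.3]
orientation: [0.076, 0.703, -0.076, 0.703]
ft_force: [-0.3, -0.0, 0.3]
width: 85.5
tcp chute -122.12349103543534 -0.9197905361896552 121.36921792187043 [-0.511  0.063  1.817 -0.     1.261 -1.864] [  0.5 -37.  -34.    0.    0.    0. ]
top4 [[254, 152, 26, 25, 299], [290, 152, 16, 17, 110], [300, 149, 3, 2, 4]] [[264.0, 166.0], [297.0, 160.0], [301.0, 150.0]]
top5 [[204, 148, 19, 22, 182], [231, 150, 11, 21, 127], [302, 184, 14, 17, 111]] [[211.0, 161.0], [236.0, 160.0], [308.0, 192.0]]
scene4 [[292, 188, 19, 11, 93], [312, 216, 1, 2, 2], [313, 213, 1, 1, 1]] [[300.0, 192.0], [312.0, 216.0], [313.0, 213.0]]
scene5 [[246, 133, 8, 14, 70], [294, 186, 10, 9, 23], [282, 182, 1, 1, 1]] [[249.0, 140.0], [300.0, 189.0], [282.0, 182.0]]
(0, 0, 121) [[255. 161.]] [[300. 191.]]
(20, 0, 121) [[246. 159.]] [[298. 186.]]
(60, 0, 85) [[230. 160.]] [[293. 187.]]
(104, 0, 58) [[214. 159.]] [[289. 184.]]
```

```bash
python3 -m crank '[[-1,0,0,0,0],[-1,0,0,0,0],[-1,0,0,0,0],[-1,0,0,0,0]]'
python3 - <<'E'
from z import *
p=np.load('chute.npy');snap('scene','scene6');snap('top','top6')
h=cv2.cvtColor(cv2.imread('pics/top6.png'),cv2.COLOR_BGR2HSV);m=cv2.inRange(h,(4,120,120),(16,255,255));m[:130]=0;m[:,:180]=0;m[235:]=0;m[:,345:]=0
k,l,st,ce=cv2.connectedComponentsWithStats(m);i=st[1:,4].argsort()[::-1][:4]+1;print(st[i].tolist())
a=np.deg2rad(31.5)
for q in[(104+70*np.cos(a)+11*np.sin(a),0,57-70*np.sin(a)+11),(104-70*np.cos(a)+11*np.sin(a),0,57+70*np.sin(a)+11),(90,0,132),(113,0,132)]:print(np.round(q),proj('top6',chute(p,q)).round(0))
a=cv2.imread('pics/top6.png')[120:240,170:330];b=cv2.imread('pics/scene6.png')[120:260,230:370]
a=cv2.resize(a,(480,360),interpolation=2);b=cv2.resize(b,(320,320),interpolation=2);o=np.zeros((360,800,3),np.uint8);o[:,:480]=a;o[:320,480:]=b;cv2.imwrite('pics/v6.png',o)
E
```

```text
time_s: 10.85
position: [541.1, -218.6, 121.3]
orientation: [0.077, 0.703, -0.077, 0.703]
ft_force: [0.7, -0.0, -0.1]
width: 85.7
[[214, 148, 27, 23, 475], [187, 147, 16, 22, 169], [303, 184, 13, 17, 108], [319, 130, 20, 8, 84]]
[169.   0.  31.] [[189. 156.]]
[ 50.   0. 105.] [[233. 158.]]
[ 90   0 132] [[214. 149.]]
[113   0 132] [[204. 147.]]
```

```bash
python3 -m crank '[[-1,-4,-20,0,0],[-1,-8,-35,0,0],[-1,-8,-35,0,0],[-1,-8,-35,10,0],[-1,-8,-35,30,0],[-1,0,-35,30,0],[-1,0,0,30,0],[-1,0,0,0,0],[-1,0,0,0,0],[-1,0,0,0,0]]'
python3 - <<'E'
from z import *
p=np.load('chute.npy');snap('scene','scene7');snap('top','top7')
h=cv2.cvtColor(cv2.imread('pics/top7.png'),cv2.COLOR_BGR2HSV);m=cv2.inRange(h,(4,120,120),(16,255,255));m[:130]=0;m[:,:180]=0;m[235:]=0;m[:,300:]=0
k,l,st,ce=cv2.connectedComponentsWithStats(m);i=st[1:,4].argsort()[::-1][:3]+1;print(st[i].tolist())
a=cv2.imread('pics/top7.png')[125:225,160:300];b=cv2.imread('pics/scene7.png')[140:240,240:370]
a=cv2.resize(a,None,fx=3,fy=3,interpolation=2);b=cv2.resize(b,None,fx=2.9,fy=2.9,interpolation=2);o=np.zeros((300,800,3),np.uint8);o[:,:420]=a;o[:290,420:797]=b;cv2.imwrite('pics/v7.png',o)
E
```

```text
time_s: 11.78
position: [505.9, -405.7, 214.7]
orientation: [0.077, 0.703, -0.077, 0.703]
ft_force: [0.1, 1.3, -0.3]
width: 85.4
[[214, 148, 26, 23, 458], [187, 147, 16, 21, 150], [201, 147, 4, 2, 5]]
```

View pics/v7.png

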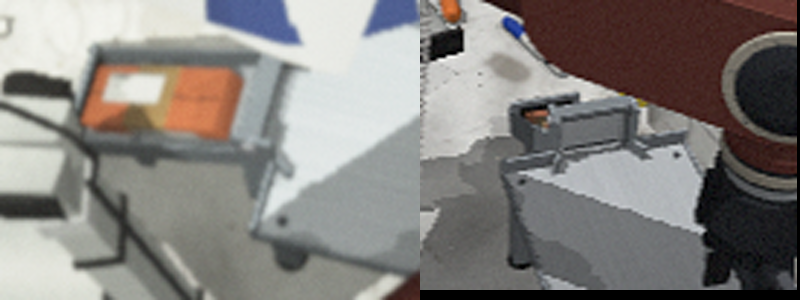

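The carton lies on the ramp against the end stop, at about (85–240, 65–135) in the left half. The deck is empty, and the flap hangs shut under the header, at about (590,130) in the right half. The carton hasn't moved since the previous frame.

```bash
python3 -c "
from cell import ctrl
print(ctrl.hand_in())"
```

```text
the job is handed in; nothing more can be done
None
```

The carton has gone through the throat and lies on the ramp against the end stop, with the flap hanging shut behind it. I handed the job in at about 12 s of the 58 s allowed; no verdict is reported.

**What I did:** I carried the open gripper over the lamp, which stood in the arm's path. With both fingertips I pushed the carton sideways until it was square and centred, within about 2 mm of the overlay in both camera views. I then pushed its end with one finger, slowly into the throat and then with a short quick push so it slid down by itself. I used the quick push because I estimated the forearm would have come too close to the lamp if I had pushed all the way to the lip. The arm then drew back.

**Last checks:**
- **Carton:** in the top view it covers columns 187–240, in good agreement with the position predicted for the end stop. It was at the same place in two pictures 0.9 s apart.
- **Flap:** it looks shut in the last scene picture. I did not measure its angle, so the 0.08 rad limit is judged by eye.
- **Flap opening on the way (step 2):** I worked this out from the finger position and did not see it directly. The finger paused with the carton's front about 36 mm past the lip.
- **Forces:** the wrist force readings stayed near zero at the end of every move.
- **Cube, jar and tape roll:** the arm went nowhere near them, but I did not measure their positions again at the end.

**Disagreement:** the fitted header position was 2–4 mm off in the top view but matched in the scene view. With the fingers open, their tips stood higher than the quoted 14 mm overhang implied: they did not touch the deck where that figure said they should.

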